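Load the freezer-tape dispenser and hold its spring jaw open at the mark

ROBOT

A 6-joint arm with a two-finger parallel gripper is mounted at the origin on the work surface. World frame = base frame: x ahead of the robot, y to its left, z up, the work surface at z = 0. Lengths are in m, angles in rad, forces in N, time in s.
With the tool pointing down it reaches from about 0.35 to 0.775 m from the base axis. Payload 5.5 kg.
Tool frame: the origin (TCP) lies on the centre line of the jaws, within the pads' length; the fingertips stand 22 mm ahead of it and the grasp point (between the pads) lies 3 mm ahead of it (bot.tcp_to_tips is the distance from the TCP to the fingertips, in m); z points along the fingers, y is the line along which they close (so a half turn about z gives the same grasp; the last joint's range is limited). The gripper opens to 85 mm and grips with 20 to 120 N. Pads are 22 mm wide; open, the fingers measure 114 mm over their backs; the gripper's body (76 mm by 85 mm) begins 54 mm behind the grasp point. The pads swing forward as they close: fully open they stand 13 mm farther back than shut.
Start: joints at [-1.468, 0.313, 0.046, 1.304, 0, 1.431], TCP at [0.138, -0.558, 0.253] pointing down, gripper open.
Joint ranges: [-2.76, 2.76], [-0.86, 1.69], [-1.03, 1.26], [-2.2, 2.34], [-1.47, 1.5], [-3.14, 3.14]. Speed limits (rad/s): [2.57, 2.57, 3.14, 3.14, 3.14, 3.14].

INTERFACE

Orientations are given as a 3x3 rotation matrix whose columns are the frame's x, y, z axes.
In Python, from bench import bot gives the robot as it stands.
- The arm moves only by the tool play_rows, never from a script. Its argument "increments" is text: rows parted by semicolons, each of 7 numbers parted by spaces: the shift along the tool's x, y, z in mm, then the turn, a rotation vector about the tool's x, y, z in degrees, then the opening in per cent of the stroke, from 0 (shut) to 100 (fully open). In form: x y z rx ry rz jaw; .... A call has 1 to 5 rows; each row is the pose to reach, as a shift and turn from the pose commanded when the call began, along the tool's axes at that moment; what a row does not reach only later rows make up. A row lasts 1/8 s, in which the tool goes at most 62.5 mm and 10.7 degrees, less where a joint would pass 70% of its speed; a pose out of reach is approached as far as the arm can. A call with a gripper value outside its range is refused whole. The fingers move at their own pace and stop on an object; "squeeze" is the grip in N (left out, the last holds). Time passes only in rows, so rows that repeat a pose let the fingers close. It gives the time, the measured TCP pose, the force, the opening and the grip force at its end, in the units of the state.
- bot.state(): the state, without advancing time (a new reading comes with each control period).
- bot.camera(name): name is "side" or "top"; returns (picture, depth): 384x512x3 uint8, red, green, blue; 384x512 float32, m along the optical axis (not along the pixel's ray), 0 where there is no reading.
- bot.camera_params(name): a dict with "K" (3x3 intrinsics, pixels), "extrinsics" (4x4, takes a point from world to camera coordinates). Camera axes: x right, y up, looking along -z (the intrinsics and any distortion apply to the point x, -y, -z); pixel columns grow to the right and rows downward; lengths in m; the calibration is good to about 2 mm. A picture is of the moment at which its call begins. camera_params takes no time and is no camera call.
- bot.hand_in(): hands the job in; it is judged then, once.
The state is a dict: "t": time; "joint_pos": joint angles; "qd": joint speeds; "effort": joint torques, N m; "tcp_pos": TCP position; "orientation": TCP orientation; "force": force on the tool from outside, world axes, zero at the start; "torque": the same for the moment, N m; "gripper_width": finger opening in m; "grasp_force": force on a finger pad.
Only numpy, scipy, OpenCV 4.12 (cv2) and the standard library are available. Lean on these libraries where they do the work, as an engineer would, in place of code of your own. Each camera call takes 0.05 s, during which the arm holds its last target. There are 200 camera calls.

TASK

Load the kitchen's tape dispenser: put the taller of the two tape rolls over its upright spindle, right down on the base, and let go of it. Then pull the spring-return jaw by its handle away from the spindle until the slide's index finger lines up with the pointer clipped to the base's edge, and finish while still holding it there, so that a person can feed the tape end through. Leave the other roll and everything else on the counter where they are.

Things in the scene. Friction and masses are not known exactly. Their poses are not given: they have to be found in the camera images.
- dispenser: Low white tape dispenser fixed to the counter. Frame: z up, z = 0 on the counter, +x the way the jaw is pulled open. Base plate 15 mm thick, x -135 to +170, y -55 to +55 mm. On it: the spindle (x = -85), a fixed steel anvil 44 mm wide, 32 mm tall, at x -12 to 0, the jaw slide, and an end block 60 mm wide, 20 mm tall, at x 158 to 170.
- spindle_foot (a point): Point on the axis of the upright aluminium spindle at the top of the base plate, 15 mm above the counter; axes as the dispenser's; at x = -85, y = 0 mm there. Spindle: 24 mm dia., 60 mm tall above the plate, the last 8 mm tapered to 14 mm dia. The loaded roll's underside rests on the plate here.
- jaw_slide (a joint): Travel of the jaw slide in m along the dispenser's +x: 0 = shut against the anvil (it starts here), hard stop at 0.095. A spring always pulls it shut: about 3 N when shut, growing by 0.6 N per 10 mm; it goes back if let go.
- handle_top (a point): Centre of the top of the slide's handle, 85 mm above the counter, moving with the slide; axes as the dispenser's; x = 44 mm there when shut. Handle: upright black bar, 16 mm along x, 28 mm along y, 58 mm tall, on a 70 x 50 mm carriage whose top is 27 mm above the counter. The jaw plate, its top 47 mm above the counter, is 38 mm from the handle's centre, towards the spindle.
- index_tip (a point): Tip of the slide's index finger, a dark steel strip 4 mm wide standing out to +y from the slide's side; in the dispenser it lies at x = 60 mm + joint value, y = 36 mm, 27 mm above the counter; axes as the dispenser's.
- mark_tip (a point): Tip of the 4 mm wide pointer of a small dark steel clip (14 x 18 x 18 mm) on the dispenser's +y edge, 33 mm above the counter, pointing at the slide; axes as the dispenser's. Where it sits along x differs each time; it is the mark: lined up when index_tip and mark_tip have the same x in the dispenser's frame (joint then 0.045 to 0.08).
- tall_roll: The taller of two rolls of paper tape, standing on end: 62 mm outside, 31 mm hole right through, 48 mm tall, about 0.12 kg. Origin: centre of its underside; z up along the hole.
- low_roll: The other roll, to be left alone: same 62 mm outside and 31 mm hole but only 24 mm tall. Origin: centre of its underside. The two swap places from run to run.
- shaker: White salt shaker, 38 mm dia., 62 mm tall, standing between the two rolls; leave alone. Origin: centre of its underside.
- mug: White mug, 82 mm dia., 90 mm tall; leave alone. Origin: centre of its underside.
- bowl: Blue bowl, 140 mm dia., 55 mm tall; leave alone. Origin: centre of its underside.
- spoon: Wooden spoon 200 mm long lying on the counter; leave alone.
- jar: Glass jar with steel lid, 72 mm dia., 100 mm tall; leave alone. Origin: centre of its underside.
- sponge: Yellow sponge block 70 x 110 x 28 mm; leave alone. Origin: centre of its underside.
- soap: Clear soap bottle, 64 mm dia., 190 mm tall; leave alone. Origin: centre of its underside.
There are look-alikes about, which are no part of the job. What is shaped like the tall_roll but black or yellow is not meant.

How it is judged:
By the outcome, as a careful person would: the job done as asked, in the order asked, and still so for the second after the job is handed in, while the arm keeps its last pose, push and grip.
It also fails if it takes over 56 s, if anything falls off the work surface, if the arm or the gripper's body presses on something with over 40 N, if the wrist force passes 120 N, or if a joint passes its speed limit or range.

## Working session

There is one attempt and no reset: what is moved stays moved. The work goes in short steps, Python scripts to look and compute and a tool call to move; the robot and the scene stay as the last step left them, time stands still between calls to the robot, and variables do not carry over. Pictures are saved under pics/ and viewed, at most 10 in all, crops included, and the job is handed in when it is done.

Besides the shell and the picture viewer there is one more tool, called after "Emit:" as a command line: name --argument value ..., lists and objects as JSON in quotes. play_rows: Moves the arm, as the interface text tells. Its arguments: {"type":"object","properties":{"increments":{"type":"string"},"squeeze":{"type":"number"}},"required":["increments"]}

```bash
mkdir -p pics; ls; cat > h.py <<'E'
import numpy as np, cv2
from bench import bot
def grab(n):
    p,d=bot.camera(n); np.savez('%s.npz'%n,p=p,d=d); return p,d
def load(n):
    z=np.load('%s.npz'%n); return z['p'],z['d']
def ray(n,u,v):
    c=bot.camera_params(n);K=np.array(c['K']);E=np.array(c['extrinsics'])
    d=np.linalg.inv(K)@[u,v,1]; d=np.array([d[0],-d[1],-d[2]])
    return -E[:3,:3].T@E[:3,3], E[:3,:3].T@d
def onz(n,u,v,z):
    o,d=ray(n,u,v); return o+d*(z-o[2])/d[2]
def cloud(n,dep):
    c=bot.camera_params(n);K=np.array(c['K']);E=np.array(c['extrinsics'])
    v,u=np.mgrid[:dep.shape[0],:dep.shape[1]]
    q=np.stack([u,v,np.ones_like(u)],-1)@np.linalg.inv(K).T*dep[...,None]
    q=q*[1,-1,-1]
    return (q-E[:3,3])@E[:3,:3]
def proj(n,P):
    c=bot.camera_params(n);K=np.array(c['K']);E=np.array(c['extrinsics'])
    q=E[:3,:3]@np.asarray(P)+E[:3,3]; q=q*[1,-1,-1]; r=K@q; return r[:2]/r[2]
E
python3 - <<'E'
from h import *
for n in('top','side'):
    p,d=grab(n); cv2.imwrite(f'pics/{n}0.png',cv2.resize(p[:,:,::-1],(768,576),interpolation=cv2.INTER_CUBIC))
    c=bot.camera_params(n); print(c)
print(bot.state())
E
```

```text
pics
{'K': array([[451.63048911,   0.        , 254.20666086],
       [  0.        , 451.63048911, 186.40887754],
       [  0.        ,   0.        ,   1.        ]]), 'extrinsics': array([[ 5.31766221e-04, -9.99620070e-01,  2.75578091e-02,
        -3.13638987e-02],
       [ 9.89126624e-01,  4.57858639e-03,  1.46995093e-01,
        -5.87059231e-01],
       [-1.47065421e-01,  2.71799956e-02,  9.88753260e-01,
        -1.29725675e+00],
       [ 0.00000000e+00,  0.00000000e+00,  0.00000000e+00,
         1.00000000e+00]])}
{'K': array([[413.68723802,   0.        , 254.07170972],
       [  0.        , 413.68723802, 196.1551364 ],
       [  0.        ,   0.        ,   1.        ]]), 'extrinsics': array([[-0.99155726, -0.12683797, -0.02695034,  0.54748442],
       [ 0.03542507, -0.46490528,  0.88465143, -0.11954795],
       [-0.12473674,  0.87622783,  0.46547345, -1.14758186],
       [ 0.        ,  0.        ,  0.        ,  1.        ]])}
{'t': 0.1, 'joint_pos': array([-1.46757530e+00,  3.13972072e-01,  4.51095357e-02,  1.30359054e+00,
        2.15523938e-05,  1.43122431e+00]), 'qd': array([-0.00015818, -0.00082732,  0.00284408,  0.00140815,  0.00236905,
       -0.00082446]), 'effort': array([ 4.52131731e-03, -4.81726062e+01,  2.99243474e+01,  1.26649736e-02,
       -2.38806939e-05,  2.22803259e-06]), 'tcp_pos': array([ 0.13820837, -0.55772479,  0.25247832]), 'orientation': array([[ 9.70670297e-01,  2.40414542e-01, -1.49269825e-04],
       [ 2.40414456e-01, -9.70668927e-01,  1.65014858e-03],
       [ 2.51828134e-04, -1.63763683e-03, -9.99998627e-01]]), 'force': array([-0.16023756,  0.39008501, -0.54530364]), 'torque': array([-0.01507503, -0.01798279,  0.0323895 ]), 'grasp_force': 0.0, 'gripper_width': 0.08534798132821174}
```

View pics/top0.png

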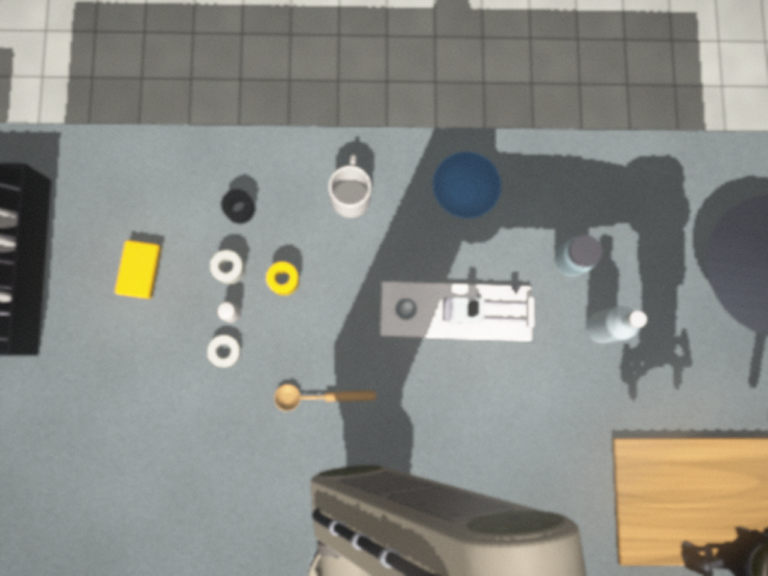

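View pics/side0.png

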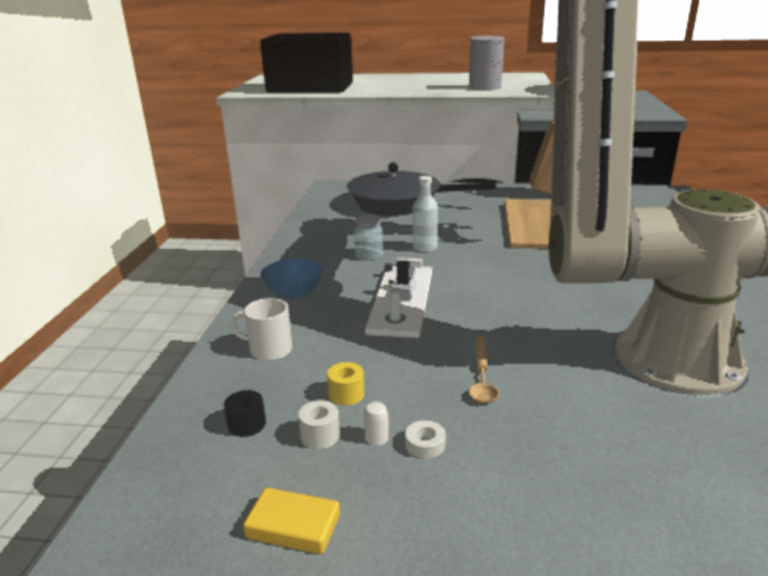

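The pictures show these candidates, given as pixels in the 768x576 views:
- **White roll:** side (320,424), top (227,266). It looks tall.
- **White roll:** side (425,438), top (222,350). It looks low.
- **Yellow roll:** side (346,383). Decoy.
- **Black roll:** side (245,413). Decoy.
- **Shaker:** side (376,423).

The first white roll fits the description. The dispenser is at top (457,311), its +x points right in the image, the finger is near (472,280) and the clip is near (515,280). Next I'll measure and crop.

```bash
python3 - <<'E'
from h import *
p,d=load('top'); C=cloud('top',d)
hsv=cv2.cvtColor(p,cv2.COLOR_RGB2HSV)
m=((hsv[...,1]<50)&(hsv[...,2]>150)&(C[...,2]>-0.01)).astype(np.uint8)
n,l,s,c=cv2.connectedComponentsWithStats(m)
for i in range(1,n):
    if 60<s[i][4]<8000 and s[i][1]>90:
        z=C[...,2][l==i]; zt=np.percentile(z,90); a=(l==i)&(C[...,2]>zt-0.008)
        cn=cv2.findContours(a.astype(np.uint8),cv2.RETR_EXTERNAL,cv2.CHAIN_APPROX_NONE)[0]; k=max(cn,key=cv2.contourArea)
        (u,v),r=cv2.minEnclosingCircle(k)
        print(c[i],s[i],zt,'circ',u,v,r,onz('top',u,v,zt),'centroid',C[a].mean(0))
a=cv2.resize(p[175:235,245:365,::-1],(780,390),interpolation=cv2.INTER_CUBIC)
cv2.imwrite('pics/c1.png',a)
q,_=load('side')
b=cv2.resize(q[160:310,140:340,::-1],(800,600),interpolation=cv2.INTER_CUBIC); cv2.imwrite('pics/c2.png',b)
E
```

```text
[348.8022121  372.66167859] [ 311  359   73   25 1537] 0.7818883143055881 circ 354.0 374.5 25.460853576660156 [ 0.24079247 -0.1341905   0.78188831] centroid [ 0.24305925 -0.13473113  0.78226016]
```

View pics/c1.png

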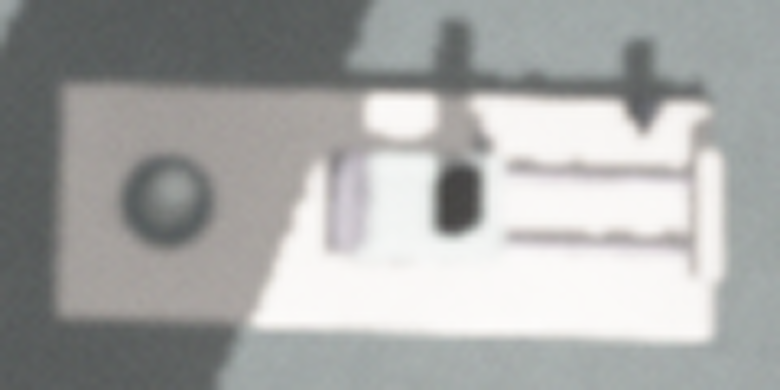

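View pics/c2.png

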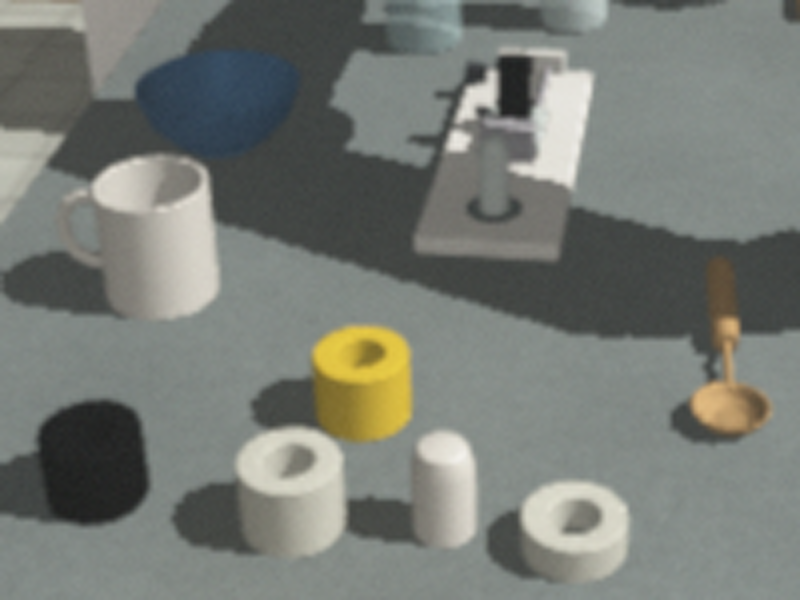

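The crops confirm it: the tall white roll is at crop c2 (290,490), between the black roll and the shaker. The low roll is at (575,530). The clip's pointer tip is at crop c1 (643,128), with the spindle top at about (170,197).

```bash
python3 - <<'E'
from h import *
p,d=load('top'); C=cloud('top',d)
print('counter z',[np.round(C[v,u],4) for u,v in((100,280),(250,250),(330,240),(200,220))], 'missing',(d==0).sum())
def rep(name,n,C,m):
    k,l,s,c=cv2.connectedComponentsWithStats(m.astype(np.uint8))
    for i in range(1,k):
        if s[i][4]>25:
            a=l==i; cn=max(cv2.findContours(a.astype(np.uint8),0,cv2.CHAIN_APPROX_NONE)[0],key=cv2.contourArea)
            (u,v),r=cv2.minEnclosingCircle(cn); z=np.median(C[...,2][a])
            e=cv2.fitEllipse(cn)
            print(name,s[i],'z',round(z,4),'r',round(r,1),'circ',np.round(onz(n,u,v,z),4),'ell',np.round(onz(n,*e[0],z),4),'mean',np.round(C[a].mean(0),4))
Z=C[...,2]
V,U=np.mgrid[:384,:512]
w=(U>130)&(U<175)&(V>155)&(V<255)
hs=cv2.cvtColor(p,cv2.COLOR_RGB2HSV); white=hs[...,1]<60
rep('rolls',  'top',C,w&(Z>0.016)&white)
w2=(U>245)&(U<365)&(V>175)&(V<235)
rep('spindle+handle','top',C,w2&(Z>0.06))
rep('base','top',C,w2&(Z>0.008))
m=(w2&(Z>0.008)).astype(np.uint8); cn=max(cv2.findContours(m,0,2)[0],key=cv2.contourArea)
r=cv2.minAreaRect(cn); b=cv2.boxPoints(r); print(r,[np.round(onz('top',*q,0.015),4) for q in b])
E
```

```text
counter z [array([ 0.3123,  0.4248, -0.0038]), array([ 0.4005, -0.0186, -0.002 ]), array([ 0.4308, -0.2619, -0.0061]), array([ 0.4903,  0.1331, -0.002 ])] missing 807
rolls [141 166  22  23 328] z 0.0468 r 11.4 circ [0.6121 0.2735 0.0468] ell [0.612  0.2738 0.0468] mean [0.6118 0.2737 0.048 ]
rolls [145 201  15  14 154] z 0.0585 r 7.4 circ [0.521  0.2658 0.0585] ell [0.522  0.2661 0.0585] mean [0.5208 0.2637 0.0699]
rolls [139 224  22  21 274] z 0.0235 r 11.2 circ [0.449  0.2783 0.0235] ell [0.4478 0.2799 0.0235] mean [0.4474 0.2783 0.0332]
spindle+handle [268 200   8   9  54] z 0.0717 r 4.0 circ [ 0.5318 -0.0792  0.0717] ell [ 0.5321 -0.0793  0.0717] mean [ 0.5322 -0.0794  0.0712]
spindle+handle [313 200   7  11  69] z 0.0834 r 5.4 circ [ 0.5281 -0.2065  0.0834] ell [ 0.5277 -0.2067  0.0834] mean [ 0.528  -0.2071  0.081 ]
base [ 254  188  102   39 3640] z 0.0155 r 53.0 circ [ 0.5292 -0.1827  0.0155] ell [ 0.5293 -0.1821  0.0155] mean [ 0.5283 -0.1814  0.0253]
((304.5596008300781, 206.97235107421875), (101.42672729492188, 36.36662673950195), 1.6846843957901) [array([ 0.4786, -0.0281,  0.015 ]), array([ 0.5887, -0.0312,  0.015 ]), array([ 0.5809, -0.3405,  0.015 ]), array([ 0.4703, -0.3336,  0.015 ])]
```

```bash
cat >> h.py <<'E'
from scipy.spatial.transform import Rotation as Ro
def go(P,yaw_deg):
    s=bot.state(); R=np.array(s['orientation']); y=np.radians(yaw_deg)
    T=np.column_stack([[np.cos(y),np.sin(y),0],[np.sin(y),-np.cos(y),0],[0,0,-1]])
    print('row',np.round(R.T@(np.array(P)-s['tcp_pos'])*1000,1),np.round(Ro.from_matrix(R.T@T).as_rotvec(degrees=True),1))
E
python3 - <<'E'
from h import *
dx=np.array([-0.0275,-0.9996]); dy=np.array([0.9996,-0.0275])
sp=np.array([.532,-.0793]); O=sp+.085*dx
O2=np.array([.5297,-.1834])-.0175*dx
p,d=load('top')
# dark pixels near clip, pointer tip
t=onz('top',643/6.5+245-.4,128/6.5+175-.4,.033)[:2]
for o in (O,O2): print('mark dx,dy',(t-o)@dx,(t-o)@dy)
h=np.array([.528,-.2066]); print('handle',[(h-o)@dx for o in (O,O2)])
g=cv2.cvtColor(p,cv2.COLOR_RGB2GRAY); print(g[180:200,334:354])
go([.35,-.18,.30],90); go([.612,.2737,.15],178.4)
E
```

```text
mark dx,dy 0.13311219985713274 0.040072890935770426
mark dx,dy 0.13148612188213277 0.03950922093577053
handle [np.float64(0.042362785149999985), np.float64(0.040736707175000005)]
[[166 167 168 165 167 166 166 160 154 153 152 155 163 165 167 165 165 168
  164 162]
 [166 167 167 165 166 162 159 143 129 121 128 142 158 168 167 165 165 165
  163 163]
 [167 167 168 169 166 165 151 125 110 107 112 135 155 166 164 167 164 163
  162 163]
 [168 168 167 169 169 163 147 118 105 102 110 133 155 166 165 165 163 164
  164 162]
 [167 167 167 167 170 162 146 117 103 101 112 132 157 166 166 166 166 166
  164 165]
 [164 163 163 166 165 158 145 118 103 102 109 132 154 163 164 165 167 165
  164 165]
 [148 150 150 151 151 145 134 115 104 101 108 121 142 149 156 161 162 156
  155 162]
 [124 122 123 124 123 118 114 107 101  99 103 110 119 127 134 144 144 142
  139 153]
 [110 109 109 108 109 107 107 102 101  97  99 101 102 108 114 120 120 115
  121 143]
 [132 133 130 129 129 125 115 105  97  96 100  99 106 110 116 120 117 119
  122 137]
 [196 198 197 194 190 183 161 122  99  95 102 108 126 155 169 172 173 1
[... 188 characters left out ...]
6 246 246 246 245 244 235 206 163 122 126 173 220 239 244 244 239 226
  205 185]
 [246 246 246 246 246 245 242 235 207 155 154 206 236 244 245 243 235 206
  174 164]
 [247 247 247 247 246 246 246 242 230 195 197 228 241 245 245 243 231 194
  166 161]
 [246 246 247 247 246 246 246 245 239 231 232 241 245 246 245 243 231 193
  169 165]
 [246 247 247 247 246 246 246 246 245 243 244 245 246 246 246 243 231 196
  178 181]
 [241 245 246 246 246 245 245 245 244 244 245 245 246 245 245 242 231 197
  198 215]
 [223 233 236 236 237 237 238 237 237 237 237 238 237 237 239 237 221 194
  213 236]]
row [ 296.4 -315.8  -46.9] [ -0.1  -0.1 -76.1]
row [ 659.8 -693.   103.8] [ 0.000e+00 -1.000e-01 -1.645e+02]
```

Emit:
play_rows --increments "60 -63 -15 0 0 -15 100;120 -126 -30 0 0 -30 100;178 -189 -45 0 0 -46 100;237 -252 -46 0 0 -61 100;296 -315 -46 0 0 -76 100" --squeeze 35

```text
t: 0.72
tcp_pos: [0.2905, -0.2867, 0.2937]
orientation: [[0.376, 0.927, 0.0], [0.927, -0.376, -0.0], [-0.0, 0.001, -1.0]]
force: [1.4, -0.3, 0.8]
gripper_width: 0.0853
grasp_force: 0.0
```

```bash
python3 - <<'E'
from h import *
s=bot.state(); print(s['t'],s['tcp_pos'],s['joint_pos'])
go([.612,.2737,.15],178.4)
E
```

```text
0.725 [ 0.29049227 -0.28671391  0.29373199] [-9.76259688e-01 -2.20201028e-02 -2.51829151e-01  1.34040156e+00
  1.81665620e-04  9.79605746e-01]
row [640.2  87.4 143.7] [   0.     0.  -110.5]
```

Emit:
play_rows --increments "640 87 30 0 0 -110 100;640 87 30 0 0 -110 100;640 87 30 0 0 -110 100;640 87 30 0 0 -110 100;640 87 30 0 0 -110 100"

```text
t: 1.35
tcp_pos: [0.4472, -0.0164, 0.2789]
orientation: [[-0.526, 0.851, 0.0], [0.851, 0.526, -0.0], [-0.0, 0.0, -1.0]]
force: [0.5, -1.0, 0.5]
gripper_width: 0.0853
grasp_force: 0.0
```

```bash
python3 - <<'E'
from h import *
s=bot.state(); print(s['t'],s['tcp_pos'],s['joint_pos'])
go([.612,.2737,.15],178.4)
E
```

```text
1.35 [ 0.44715182 -0.01640086  0.2788891 ] [-2.16228220e-01  5.84767827e-02 -2.05625134e-01  1.30636093e+00
 -3.01093281e-04  8.01225374e-01]
row [160.2 292.7 128.8] [ -0.    0.  -56.7]
```

Emit:
play_rows --increments "160 293 110 0 0 -56.7 100;160 293 110 0 0 -56.7 100;160 293 110 0 0 -56.7 100;160 293 110 0 0 -56.7 100;160 293 110 0 0 -56.7 100"

```text
t: 1.98
tcp_pos: [0.5956, 0.2404, 0.1801]
orientation: [[-0.997, 0.08, -0.0], [0.08, 0.997, -0.0], [0.0, -0.0, -1.0]]
force: [0.8, -0.5, 0.8]
gripper_width: 0.0856
grasp_force: 0.0
```

```bash
python3 - <<'E'
from h import *
p,d=grab('side'); C=cloud('side',d)
s=bot.state(); print(s['t'],s['tcp_pos'],s['joint_pos'])
go([.612,.2737,.15],178.4);go([.612,.2737,.033],178.4)
# side view check of roll: silhouette edges at mid height
for z in (0,.024,.048): print(z,proj('side',[.612,.2737,z]))
cv2.imwrite('pics/s1.png',cv2.resize(p[150:330,120:320,::-1],(800,600),interpolation=cv2.INTER_CUBIC)[:600])
u,v=np.round(proj('side',[.612,.2737,.024])).astype(int)
print(cv2.cvtColor(p,cv2.COLOR_RGB2GRAY)[v,u-20:u+21])
E
```

```text
2.025 [0.59729319 0.24588027 0.17499387] [0.26495855 0.48237918 0.1059037  1.19659054 0.00318886 0.33497101]
row [-12.8  28.7  25. ] [ 0.1 -0.2 -2.4]
row [-13.2  28.5 142. ] [ 0.1 -0.2 -2.4]
0 [214.52973051 290.78615548]
0.024 [213.80067797 282.8450581 ]
0.048 [213.05468867 274.71947937]
[ 71  73  72  76  76  94 113 118 121 128 135 151 169 184 190 193 195 201
 204 207 205 202 199 201 201 204 206 211 214 214 211 195 163 146 141 143
 143 137 126 133 144]
```

Emit:
play_rows --increments "0 0 0 0 0 0 100;0 0 0 0 0 0 100"

```text
t: 2.28
tcp_pos: [0.5946, 0.2378, 0.1814]
orientation: [[-0.996, 0.088, -0.001], [0.088, 0.996, -0.001], [0.001, -0.001, -1.0]]
force: [-1.4, 0.6, -0.4]
gripper_width: 0.0856
grasp_force: 0.0
```

```bash
python3 - <<'E'
from h import *
s=bot.state(); print(s['t'],s['tcp_pos'],s['joint_pos'])
go([.613,.2737,.15],178.4);go([.613,.2737,.033],178.4)
E
```

```text
2.275 [0.59457946 0.23780287 0.18142104] [ 2.55372156e-01  4.67558315e-01  9.83417715e-02  1.20228228e+00
 -3.71261382e-04  3.43042124e-01]
row [-15.2  37.4  31.4] [-0.  -0.  -3.4]
row [-15.3  37.5 148.4] [-0.  -0.  -3.4]
```

View pics/s1.png

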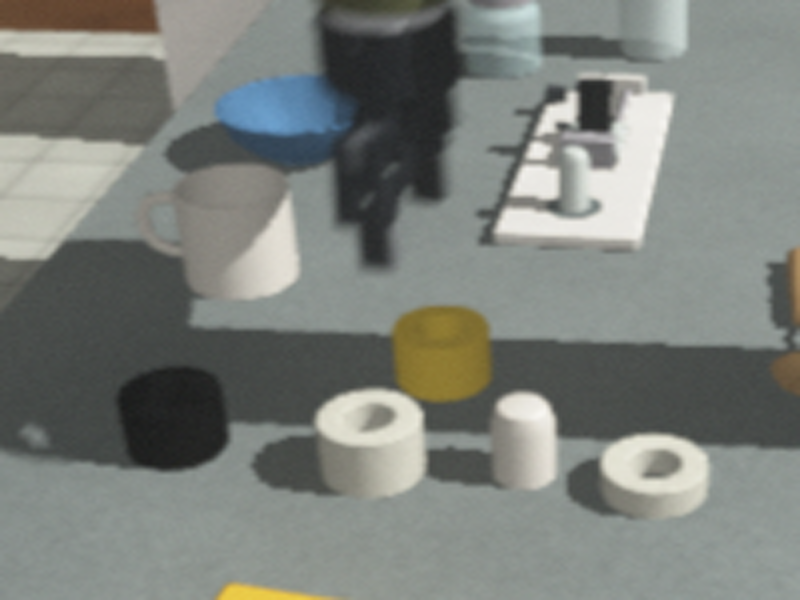

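Nothing has been disturbed. The tall roll is at crop (371,445), between the black roll and the shaker, and the gripper is behind it, clear. I'll move over it and descend.

Emit:
play_rows --increments "-15.5 37.5 31 0 0 -3.4 100;-15.5 37.5 50 0 0 -3.4 100;-15.5 37.5 95 0 0 -3.4 100;-15.5 37.5 130 0 0 -3.4 100;-15.5 37.5 148 0 0 -3.4 100"

```text
t: 2.9
tcp_pos: [0.6129, 0.2728, 0.0328]
orientation: [[-1.0, 0.029, -0.001], [0.029, 1.0, -0.001], [0.001, -0.001, -1.0]]
force: [-0.1, -0.3, 0.9]
gripper_width: 0.0856
grasp_force: 0.0
```

Emit:
play_rows --increments "0 0 0 0 0 0 60;0 0 0 0 0 0 60;0 0 0 0 0 0 60;0 0 0 0 0 0 60;0 0 0 0 0 0 60" --squeeze 35

```text
t: 3.52
tcp_pos: [0.6149, 0.2748, 0.035]
orientation: [[-1.0, 0.027, 0.003], [0.027, 1.0, 0.0], [-0.003, 0.001, -1.0]]
force: [-0.8, -1.6, 5.8]
gripper_width: 0.0604
grasp_force: 39.3
```

```bash
python3 - <<'E'
from h import *
go([.613,.2737,.163],178.4); go([.532,-.0793,.163],178.4); print(bot.state()['torque'])
E
```

```text
row [   1.5   -1.1 -128. ] [0.  0.2 0.1]
row [  72.9 -356.1 -128.4] [0.  0.2 0.1]
[-0.15839957  0.15774891 -0.07151163]
```

Emit:
play_rows --increments "0 0 -40 0 0 0 40;0 0 -85 0 0 0 40;0 0 -130 0 0 0 40;0 0 -130 0 0 0 40"

```text
t: 4.03
tcp_pos: [0.6162, 0.2755, 0.1682]
orientation: [[-1.0, 0.027, 0.008], [0.027, 1.0, 0.003], [-0.008, 0.003, -1.0]]
force: [-0.4, 0.5, -0.8]
gripper_width: 0.0601
grasp_force: 38.6
```

```bash
python3 - <<'E'
from h import *
s=bot.state(); print(s['tcp_pos'],s['gripper_width'],s['grasp_force'])
go([.532,-.0793,.163],178.4)
E
```

```text
[0.61623849 0.27553548 0.16824278] 0.06013632839912878 38.60898884944618
row [  74.8 -357.     3.7] [0.2 0.5 0.1]
```

Emit:
play_rows --increments "12 -55 0 0 0 0 40;25 -115 0 0 0 0 40;37 -175 0 0 0 0 40;50 -235 0 0 0 0 40;62 -295 0 0 0 0 40"

```text
t: 4.65
tcp_pos: [0.5424, -0.0201, 0.1621]
orientation: [[-1.0, 0.026, -0.002], [0.026, 1.0, 0.0], [0.002, 0.0, -1.0]]
force: [0.3, -0.2, -0.3]
gripper_width: 0.0603
grasp_force: 38.6
```

Emit:
play_rows --increments "7 -35 0 0 0 0 40;12 -60 0 0 0 0 40;12 -60 0 0 0 0 40;12 -60 0 0 0 0 40"

```text
t: 5.15
tcp_pos: [0.5298, -0.0777, 0.1625]
orientation: [[-1.0, 0.027, -0.001], [0.027, 1.0, 0.001], [0.001, 0.001, -1.0]]
force: [-1.0, 0.7, -0.7]
gripper_width: 0.0601
grasp_force: 38.7
```

```bash
python3 - <<'E'
from h import *
s=bot.state(); print(s['t'],s['tcp_pos'],s['gripper_width'],s['force'],s['joint_pos'])
go([.532,-.0793,.163],178.4)
p,d=grab('side'); q,_=grab('top')
a=cv2.resize(p[165:245,215:295,::-1],(560,560),interpolation=cv2.INTER_CUBIC)
print(proj('side',[.532,-.0793,.075]),proj('side',[.532,-.0793,.130]))
b=cv2.resize(q[160:240,230:270,::-1],(240,560),interpolation=cv2.INTER_CUBIC)
cv2.imwrite('pics/p1.png',np.hstack([a,b]))
E
```

```text
5.15 [ 0.52979782 -0.07774783  0.16253594] 0.06009372428754774 [-1.01783148  0.65307436 -0.73391312] [-2.95853776e-01  2.83190258e-01 -2.22725104e-01  1.06626220e+00
  3.45454759e-04 -2.68906435e-01]
row [-2.2 -1.5 -0.5] [ 0.  -0.1  0.1]
[263.35360116 195.32212918] [263.04649115 178.84541644]
```

View pics/p1.png

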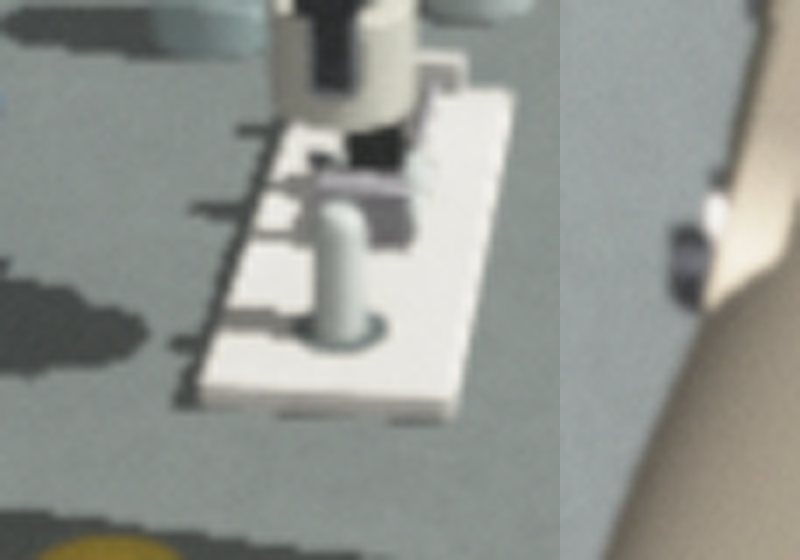

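Side crop: the held roll's centre is at column 345 and the spindle's at 341. The roll is about 2 mm off in world x, which agrees with the computed correction. I'll correct and lower it onto the spindle tip.

Emit:
play_rows --increments "-2.2 -1.5 0 0 0 0 40;-2.2 -1.5 25 0 0 0 40;-2.2 -1.5 50 0 0 0 40;-2.2 -1.5 65 0 0 0 40;-2.2 -1.5 75 0 0 0 40"

```text
t: 5.88
tcp_pos: [0.5324, -0.0795, 0.0876]
orientation: [[-1.0, 0.026, -0.001], [0.026, 1.0, 0.0], [0.001, 0.0, -1.0]]
force: [-0.1, 0.3, -0.5]
gripper_width: 0.0604
grasp_force: 38.7
```

```bash
python3 - <<'E'
from h import *
s=bot.state(); print(s['t'],s['tcp_pos'],s['gripper_width'],s['force'],s['torque'])
p,d=grab('side')
cv2.imwrite('pics/p2.png',cv2.resize(p[165:245,215:295,::-1],(560,560),interpolation=cv2.INTER_CUBIC))
print(bot.state()['force'])
E
```

```text
5.875 [ 0.53235142 -0.07954188  0.0875585 ] 0.060397520854179716 [-0.12425018  0.30069779 -0.45250054] [-0.04106886 -0.04181656  0.01766315]
[ 0.15183795 -0.3136049  -3.0818522 ]
```

View pics/p2.png

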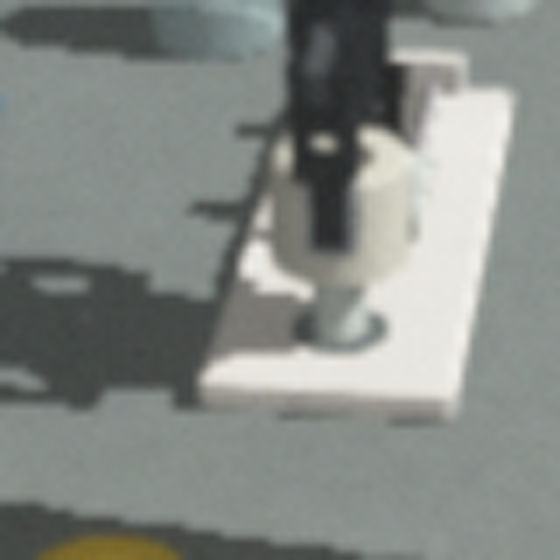

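The spindle has entered the roll (roll centre column 343, spindle 341), with no contact force. I'll lower it to the plate.

Emit:
play_rows --increments "0 0 12 0 0 0 40;0 0 24 0 0 0 40;0 0 33 0 0 0 40;0 0 36 0 0 0 40;0 0 36 0 0 0 40"

```text
t: 6.55
tcp_pos: [0.5323, -0.0799, 0.0521]
orientation: [[-1.0, 0.027, -0.0], [0.027, 1.0, 0.0], [0.0, 0.0, -1.0]]
force: [-0.2, 0.1, -1.3]
gripper_width: 0.0601
grasp_force: 38.7
```

Emit:
play_rows --increments "0 0 1 0 0 0 40;0 0 2 0 0 0 40;0 0 2.5 0 0 0 40;0 0 3 0 0 0 40;0 0 3 0 0 0 40"

```text
t: 7.18
tcp_pos: [0.5325, -0.0799, 0.05]
orientation: [[-1.0, 0.027, 0.001], [0.027, 1.0, -0.0], [-0.001, -0.0, -1.0]]
force: [-2.7, -0.4, 6.3]
gripper_width: 0.0604
grasp_force: 39.2
```

Contact at 6 N with the roll on the plate. Now I'll let go and lift.

Emit:
play_rows --increments "0 0 -0.5 0 0 0 75;0 0 -0.5 0 0 0 88;0 0 -0.5 0 0 0 95;0 0 -0.5 0 0 0 95;0 0 -0.5 0 0 0 95"

```text
t: 7.8
tcp_pos: [0.5324, -0.0799, 0.0497]
orientation: [[-1.0, 0.027, -0.0], [0.027, 1.0, -0.0], [0.0, -0.0, -1.0]]
force: [0.0, 0.4, -0.9]
gripper_width: 0.0811
grasp_force: 0.0
```

Emit:
play_rows --increments "0 0 -15 0 0 0 95;0 0 -50 0 0 0 95;0 0 -100 0 0 0 95;0 0 -110 0 0 0 95;0 0 -110 0 0 0 95"

```text
t: 8.43
tcp_pos: [0.5331, -0.0801, 0.1612]
orientation: [[-1.0, 0.027, 0.003], [0.027, 1.0, -0.001], [-0.003, -0.001, -1.0]]
force: [-0.8, 0.0, 0.3]
gripper_width: 0.0811
grasp_force: 0.0
```

```bash
python3 - <<'E'
from h import *
s=bot.state(); print(s['t'],s['tcp_pos'],s['gripper_width'],s['force'],s['joint_pos'])
p,d=grab('side'); C=cloud('side',d)
# handle (true estimate): position relative to spindle .129
dx=np.array([-0.0275,-0.9996]); h=np.array([.532,-.0796])+.129*dx; print('handle',h)
go([*h,.16],178.4);go([*h,.072],178.4)
Z=C[...,2]; m=(np.hypot(C[...,0]-.532,C[...,1]+.08)<.034)&(Z>.045)&(Z<.09); print(np.percentile(Z[m],[5,25,50,75,95]),m.sum())
m=(abs(C[...,0]-h[0])<.03)&(abs(C[...,1]-h[1])<.025)&(Z>.05)&(Z<.1); print('handle pts',m.sum(),np.percentile(C[m],[2,50,98],axis=0))
cv2.imwrite('pics/p3.png',cv2.resize(p[155:245,205:315,::-1],(770,630)[:2],interpolation=cv2.INTER_CUBIC)[:600])
E
```

```text
8.425 [ 0.53307545 -0.08007875  0.16120411] 0.08113780314199188 [-0.75579181  0.02666838  0.29035453] [-2.98024462e-01  2.87508761e-01 -2.20232015e-01  1.06021322e+00
 -7.39501533e-05 -2.71051677e-01]
handle [ 0.5284525 -0.2085484]
row [   0.3 -128.8   -0.2] [-0.   0.   0.1]
row [   0.3 -128.8   87.8] [-0.   0.   0.1]
[0.04707072 0.05564243 0.06305883 0.06489154 0.07362136] 258
handle pts 87 [[ 0.51650755 -0.21358197  0.05183434]
 [ 0.52682632 -0.20221095  0.07035687]
 [ 0.54016342 -0.19647236  0.08616739]]
```

View pics/p3.png

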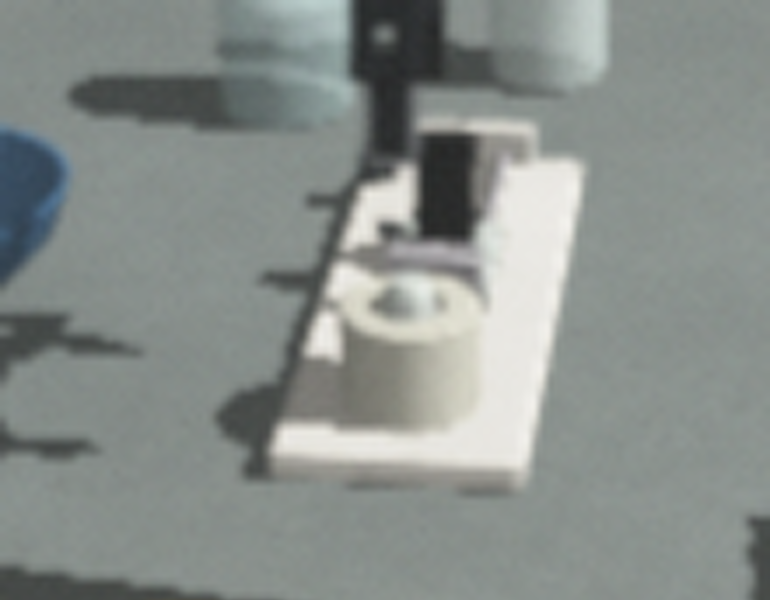

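The roll is seated on the plate and released (crop (412,370), top at 63 mm). The handle is at crop (447,185). Next I'll move above it and grip it.

Emit:
play_rows --increments "0 -45 0 0 0 0 60;0 -90 0 0 0 0 60;0 -129 0 0 0 0 60;0 -129 20 0 0 0 60;0 -129 45 0 0 0 60"

```text
t: 9.1
tcp_pos: [0.528, -0.2093, 0.1128]
orientation: [[-1.0, 0.028, -0.002], [0.028, 1.0, 0.001], [0.002, 0.001, -1.0]]
force: [0.4, -0.5, -0.8]
gripper_width: 0.0515
grasp_force: 0.0
```

Emit:
play_rows --increments "0 0 20 0 0 0 60;0 0 41 0 0 0 60;0 0 41 0 0 0 60"

```text
t: 9.48
tcp_pos: [0.5263, -0.2074, 0.0705]
orientation: [[-1.0, 0.027, -0.006], [0.027, 1.0, 0.003], [0.006, 0.003, -1.0]]
force: [-0.2, -0.0, -0.2]
gripper_width: 0.051
grasp_force: 0.0
```

```bash
python3 - <<'E'
from h import *
s=bot.state(); print(s['t'],s['tcp_pos'],s['gripper_width'],s['force'],s['joint_pos'])
go([.5285,-.2085,.075],178.4)
E
```

```text
9.475 [ 0.52632072 -0.20743996  0.07052472] 0.05097795023138219 [-0.21612839 -0.04303831 -0.20771734] [-5.17289502e-01  4.20176175e-01 -2.68697199e-01  8.88913429e-01
 -7.10290794e-05 -4.90246137e-01]
row [-2.2 -1.  -4.5] [ 0.2 -0.4  0.1]
```

Emit:
play_rows --increments "0 0 -2 0 0 0 40;0 0 -2 0 0 0 5;0 0 -2 0 0 0 5;0 0 -2 0 0 0 5;0 0 -2 0 0 0 5" --squeeze 45

```text
t: 10.1
tcp_pos: [0.5295, -0.2092, 0.0769]
orientation: [[-1.0, 0.027, 0.002], [0.027, 1.0, -0.001], [-0.002, -0.001, -1.0]]
force: [-0.3, 0.7, 5.6]
gripper_width: 0.0156
grasp_force: 46.0
```

```bash
python3 - <<'E'
from h import *
s=bot.state(); print(s['t'],s['tcp_pos'],s['gripper_width'],s['grasp_force'],s['force'],s['torque'])
E
```

```text
10.1 [ 0.52953737 -0.20917799  0.07685579] 0.015575133192952636 45.95143496990204 [-0.26501366  0.68193447  5.60467584] [ 0.14993109  0.09996349 -0.07806792]
```

Emit:
play_rows --increments "0 -15 0 0 0 0 5;0 -32 0 0 0 0 5;0 -50 0 0 0 0 5;0 -62 0 0 0 0 5;0 -68 0 0 0 0 5"

```text
t: 10.72
tcp_pos: [0.5277, -0.2758, 0.0768]
orientation: [[-1.0, 0.026, 0.002], [0.026, 1.0, 0.003], [-0.002, 0.003, -1.0]]
force: [-0.1, 6.9, 8.7]
gripper_width: 0.0149
grasp_force: 46.3
```

Emit:
play_rows --increments "0 0 0 0 0 0 5;0 0 0 0 0 0 5;0 0 0 0 0 0 5"

```text
t: 11.1
tcp_pos: [0.5277, -0.2753, 0.0768]
orientation: [[-1.0, 0.026, 0.002], [0.026, 1.0, 0.002], [-0.002, 0.002, -1.0]]
force: [0.5, 6.2, 8.0]
gripper_width: 0.0154
grasp_force: 46.2
```

```bash
python3 - <<'E'
from h import *
s=bot.state(); print(s['t'],s['tcp_pos'],s['gripper_width'],s['grasp_force'],s['force'],s['torque'])
dx=np.array([-0.0275,-0.9996]);print('travel',(s['tcp_pos'][:2]-[.5295,-.2092])@dx)
p,d=grab('side'); q,_=grab('top')
a=cv2.resize(p[160:220,235:300,::-1],(390,360),interpolation=cv2.INTER_CUBIC)
b=cv2.resize(q[175:235,300:365,::-1],(390,360),interpolation=cv2.INTER_CUBIC)
cv2.imwrite('pics/q1.png',np.hstack([a,b]))
E
```

```text
11.1 [ 0.52771052 -0.27530188  0.07682983] 0.015403371000708177 46.23960793018341 [0.52604843 6.23245949 8.03940613] [ 1.09988799 -0.06004048 -0.07919978]
travel 0.0661246546243503
```

View pics/q1.png

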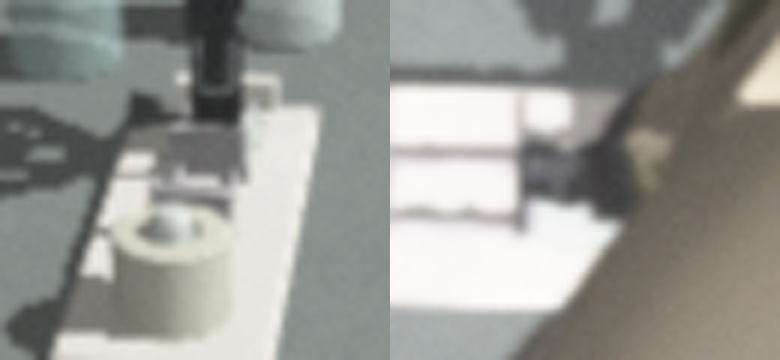

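The side crop shows the jaw pulled open, with the roll still seated. The force of 6 N matches the spring. The arm hides the clip in the top view, so I'll refine the mark's x from the first top picture, using dispenser features with known coordinates.

```bash
python3 - <<'E'
from h import *
from scipy.optimize import least_squares
# first top picture was overwritten by grab; use the saved 768x576 copy, back to 512x384
p=cv2.resize(cv2.imread('pics/top0.png'),(512,384),interpolation=cv2.INTER_AREA)
g=cv2.cvtColor(p,cv2.COLOR_BGR2GRAY).astype(int)
print('right edge rows 198-222'); print(g[198:224:3,346:362])
print('left edge'); print(g[194:222:6,248:262])
print('handle'); print(g[198:214,308:324])
print('spindle'); print(g[196:214,258:282])
E
```

```text
right edge rows 198-222
[[246 245 245 242 228 200 200 213 216 201 174 165 163 162 162 161]
 [180 182 187 187 176 180 219 240 242 229 192 170 164 165 163 162]
 [246 246 245 240 224 205 221 238 241 229 190 166 162 162 163 163]
 [248 248 247 245 229 208 221 239 244 230 195 170 165 165 166 164]
 [226 213 208 210 203 196 220 240 243 231 194 170 165 166 165 165]
 [214 211 206 199 190 191 221 240 243 232 201 175 167 165 164 164]
 [248 248 247 244 231 213 224 239 242 231 198 173 167 164 166 168]
 [248 248 248 248 247 247 245 238 217 189 168 165 165 167 168 169]
 [249 248 248 248 248 248 246 239 215 185 170 166 168 169 168 168]]
left edge
[[ 91  91  93  94  93 102 125 147 159 162 163 161 160 159]
 [ 91  93  92  92  95 106 134 153 160 162 162 161 161 161]
 [ 91  92  92  91  97 111 136 153 161 162 161 162 160 157]
 [ 91  90  90  89  98 113 137 153 160 163 162 162 162 163]
 [ 93  94  93  93  99 120 145 158 162 162 162 162 164 163]]
handle
[[205 203 199 188 168 156 152 155 164 167 164 172 200 226 238 239]
 [232 231 227 211 177 153 140 140 151 166 182 198 222 233 230 219]
 [243 242 239 223 177 137
[... 2040 characters left out ...]
61 160 157 150 134 107  94  96 104 113 119 125 126 126 120 109 100
  105 123 147 158 162 162]
 [161 162 160 158 153 139 114  98  93  99 108 114 118 117 114 108 101  96
  109 128 150 159 161 162]
 [162 162 159 159 156 146 124 107  96  95 100 105 108 107 102 100  97 101
  118 138 157 163 162 163]
 [162 164 162 160 160 153 141 125 105  96  95  97  98  96  93  95 101 114
  136 150 160 162 162 161]
 [162 162 163 163 162 159 156 140 123 108 100  97  95  95  97 102 116 132
  148 158 162 162 161 162]
 [162 162 162 163 162 162 159 154 144 131 121 115 111 111 117 127 138 149
  158 161 161 161 162 162]
 [162 163 163 164 163 162 162 161 156 150 143 138 135 136 141 149 154 159
  161 162 163 162 162 163]]
```

```bash
python3 - <<'E'
from h import *
print('cam',ray('top',0,0)[0])
a=0.0275; dx=np.array([-a,-np.sqrt(1-a*a)]); dy=np.array([-dx[1],dx[0]])
# edge slope check along dispenser x (base front/back edges)
for (n,u,v,z,k) in [('base R',354.3,220.5,.015,170),('block R',355.73,207,.035,170),('block R',355.7,201,.035,170),('block R',355.85,216,.035,170),('handle R',318.6,206,.085,52),('base L',253.8,194,.015,-135),('base L',253.4,212,.015,-135),('foot',270.3,205.5,.015,-85),('MARK',343.45,194.3,.033,0)]:
    P=onz('top',u,v,z)[:2]; print(n,round(P@dx*1000-k,1),'y',round(P@dy*1000,1))
E
```

```text
cam [0.38991098 0.00659535 1.36982599]
base R 149.4 y 497.8
block R 148.9 y 536.6
block R 148.9 y 554.7
block R 149.1 y 509.7
handle R 147.1 y 530.7
base L 148.8 y 568.8
base L 149.1 y 514.2
foot 149.6 y 535.4
MARK 282.5 y 574.0
```

Emit:
play_rows --increments "0 -4 0 0 0 0 5;0 -7.5 0 0 0 0 5;0 -7.5 0 0 0 0 5;0 -7.5 0 0 0 0 5;0 -7.5 0 0 0 0 5"

```text
t: 11.82
tcp_pos: [0.5275, -0.2826, 0.0768]
orientation: [[-1.0, 0.026, 0.002], [0.026, 1.0, 0.003], [-0.002, 0.003, -1.0]]
force: [1.2, 8.3, 7.5]
gripper_width: 0.0155
grasp_force: 46.3
```

```bash
python3 - <<'E'
from h import *
s=bot.state(); print(s['t'],s['tcp_pos'],s['gripper_width'],s['grasp_force'],s['force'])
dx=np.array([-0.0275,-0.9996]);print('travel',(s['tcp_pos'][:2]-[.5295,-.2092])@dx)
p,d=grab('side'); C=cloud('side',d)
cv2.imwrite('pics/q2.png',cv2.resize(p[160:215,235:300,::-1],(780,594),interpolation=cv2.INTER_CUBIC))
# expected pixels: index tip (j=.0736), mark tip
dy=np.array([.9996,-.0275]); 
for off in(.149,.1505):
  for n,x,y,z in(('idx',133.6,36,.027),('mark',133.6,37,.033),('anvilside jawplate',79.6,0,.047)):
    w=off*dx+.5345*dy+x/1e3*dx+y/1e3*dy; print(n,(proj('side',[*w,z])-[235,160])*12)
E
```

```text
11.825 [ 0.52749559 -0.28257656  0.07682143] 0.015527958364820384 46.265650391578674 [1.151161   8.3262763  7.54955181]
travel 0.0734023344836332
idx [319.67067744 220.97305091]
mark [315.93679586 202.42418243]
anvilside jawplate [418.01877198 243.71482736]
idx [320.37127732 218.81014741]
mark [316.64199528 200.27394383]
anvilside jawplate [418.65861438 241.43571949]
```

View pics/q2.png

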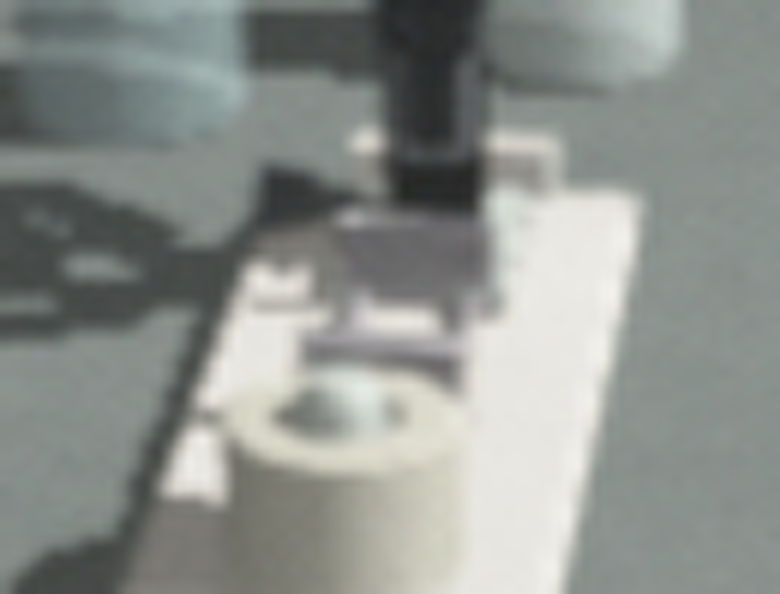

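The picture shows the jaw plate pulled back, the roll seated at crop (345,440), and the clip with its pointer at (265–320,180–205), next to the finger. I'll trim slightly, settle and hand in.

Emit:
play_rows --increments "0 -0.4 0 0 0 0 5;0 -0.4 0 0 0 0 5;0 -0.4 0 0 0 0 5;0 -0.4 0 0 0 0 5"

```text
t: 12.38
tcp_pos: [0.5275, -0.2828, 0.0769]
orientation: [[-1.0, 0.026, 0.002], [0.026, 1.0, 0.003], [-0.002, 0.003, -1.0]]
force: [1.0, 8.8, 7.7]
gripper_width: 0.0151
grasp_force: 46.3
```

```bash
python3 - <<'E'
from h import *
s=bot.state(); dx=np.array([-0.0275,-0.9996]);print(s['t'],'travel',(s['tcp_pos'][:2]-[.5295,-.2092])@dx,s['gripper_width'])
print(bot.hand_in())
E
```

```text
12.375 travel 0.07364463930467935 0.015124766968300118
the job is handed in; nothing more can be done
None
```

I handed the job in at 12.4 s: the tall roll is on the spindle, down on the base and released, and the arm is still holding the jaw open 73.6 mm, where I measured the pointer to be (to about 1 mm); the arm blocked the top camera, so I could not check the final line-up closely.

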